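# Pin the platen, then hold the ball tray level above it while the load cell is zeroed

## Task

Set up the compression bench: take the big-knobbed locating pin out of its holder, push it fully home through the hole in the platen's flange and let go of it. Then lift the tray with the loose steel ball by its upright handle, keep it level so that the ball stays in its pocket, and hold it level and still, centred over the round platen with its underside about 40 mm above the platen's face and touching nothing but the gripper; finish while still holding it there. Leave the other things on the bench where they are.

Things in the scene. Friction and masses are not known exactly. Their poses are not given: they have to be found in the camera images.
- pin_knob (a point): Centre of the round knob (24 mm diameter, 50 mm tall) of a loose metal locating pin, 60 to 120 g, upright in its holder. Below the knob: shank 12 mm diameter, 30 mm long, last 5 mm tapered to 7 mm. The knob's flat underside is the shoulder, 25 mm below this point; the tip is 55 mm below. Shoulder rests on the holder's top at first, on the flange when fully home. z runs tip to knob.
- holder: Fixed black plastic pin holder, 50 (x) by 130 (y) by 34 mm high; origin: centre of its underside. The pin stands at x 0, y +40 mm, its shoulder on the top face, shank in a 15.5 mm hole. Two small flat pin heads (5 mm high) at y -12 and -45 mm are fixed to it. It is on the robot's left or right, opposite the tray.
- flange_hole (a point): Centre of the mouth of the hole in the platen's flange (flat steel tongue, 50 mm wide, pointing from the platen's foot towards the robot), on its top face 30 mm above the bench. Vertical round hole, 15.5 mm diameter, 2 mm chamfer, on through the plate below: 30 mm deep in all, so the pin's shoulder lands on the flange. x points to the platen, z up. Fixed.
- platen_top (a point): Centre of the top face of the round steel platen, 70 mm diameter, 60 mm above the bench, on a stem, 100 mm from the flange hole along the fixture's x. Its perforated aluminium plate is 220 (x) by 170 by 20 mm, fixed, may be turned, centred 40 mm from the platen's axis towards the hole. Two black clamp blocks (42 mm above the bench) on the plate's far corners.
- tray_mid (a point): Middle of the handle of the loose aluminium ball tray (200 to 310 g), 35 mm above its underside. Tray: slab 130 (x) by 80 (y) by 8 mm, flat on the bench at first; in its centre an upright flat handle 34 mm long (x), 12 mm thick (y), top 70 mm above the underside. Grip it across its thickness (y). z up when level.
- ball_pocket (a point): Centre of the floor of the tray's round pocket that holds the ball, 42 mm from the handle's centre along the tray's x, 5 mm above the underside. Pocket 28 mm in diameter, 3 mm deep; a twin at x = -42 mm is empty.
- ball_center (a point): Centre of the loose steel ball, 22 mm in diameter, 43 g, that lies in the tray's pocket, free to roll about in it, and rolls out if the tray tips by some 40 degrees or is jerked.
- handset: Bystander, leave alone: phone-like specimen, 68 x 138 x 8 mm; origin at its underside.
- weight: Bystander, leave alone: small steel weight with a knob, 30 mm wide, 38 mm high; origin at its underside.
- spacer: Bystander, leave alone: steel spacer ring, 28 mm wide, 20 mm high; origin at its underside.
- driver: Bystander, leave alone: screwdriver; origin at its underside.
- jar: Bystander, leave alone: closed jar, 56 mm wide, 65 mm high; origin at its underside.
- fixture: The whole fixed fixture (plate, flange, platen); origin at the centre of the plate's underside, x from the flange hole to the platen.
- tray: The ball tray as a body; origin at the centre of its underside, axes as for tray_mid.
- pin: The locating pin as a body; origin at its tip.
Not all that is in view belongs to the job. Leave any purple or yellow look-alike of the tray alone. Leave any pink look-alike of the pin alone.

How it is judged:
On the way, in this order (a step that is already met when the one before it is completed fails the run):
1. the pin is fully home in the flange hole, upright and let go (horizontal distance between pin_knob and flange_hole below 0.006 m and z of pin_knob in the frame of flange_hole below 0.0285 m and angle between pin_knob's own z axis and vertical below 0.1 rad and contact force between the fingers and pin below 0.1 N), for 0.2 s.
2. the tray is lifted clear of the bench with the ball in its pocket (height (world z) of tray_mid above 0.075 m and angle between tray_mid's own z axis and vertical below 0.25 rad and horizontal distance between ball_center and ball_pocket below 0.012 m and distance between ball_center and ball_pocket below 0.0165 m), for 0.2 s.
At the end, for the whole second after the job is handed in: The pin is fully home (shoulder within 3.5 mm of the flange, upright within 0.1 rad). The gripper still holds the tray: centred over the platen within 20 mm, underside 20 to 60 mm above the platen's face, level within 0.1 rad, still, touching neither fixture nor pin, with the ball in its pocket (horizontal distance between pin_knob and flange_hole below 0.006 m and z of pin_knob in the frame of flange_hole below 0.0285 m and angle between each of pin_knob, tray_mid's own z axis and vertical below 0.1 rad and horizontal distance between ball_center and ball_pocket below 0.012 m and distance between ball_center and ball_pocket below 0.0165 m and horizontal distance between tray_mid and platen_top below 0.02 m and z of tray_mid in the frame of platen_top between 0.055 and 0.095 m and linear speed of tray below 0.02 m/s and angular speed of tray below 0.2 rad/s and contact force between the fingers and tray above 2 N and contact force between tray and fixture below 0.05 N and contact force between tray and pin below 0.05 N); the arm keeps its last pose, push and grip.
It fails at once if the ball leaves its pocket (distance between ball_center and ball_pocket above 0.022 m).
It fails at once if the tray is tipped by more than 0.45 rad (26 degrees) (angle between tray_mid's own z axis and vertical above 0.45 rad).
It fails at once if a bystander is moved by more than 40 mm (distance of any of handset, weight, spacer, driver, jar from where it was at the start of the episode above 0.04 m).
It also fails if it takes over 58 s, if anything falls off the work surface, if the arm or the gripper's body presses on something with over 40 N, if the wrist force passes 120 N, or if a joint passes its speed limit or range.

## Robot

A 7-joint arm with a two-finger parallel gripper is mounted at the origin on the work surface. World frame = base frame: x ahead of the robot, y to its left, z up, the work surface at z = 0. Lengths are in m, angles in rad, forces in N, time in s.
With the tool pointing down it reaches from about 0.35 to 0.9 m from the base axis. Payload 8.1 kg.
Tool frame: the origin (TCP) lies between the finger pads; the fingertips stand ahead of it and the grasp point (between the pads) is the TCP (arm.nose_length is the z of the fingertips in the tool frame, in m); z points along the fingers, y is the line along which they close (so a half turn about z gives the same grasp; the last joint's range is limited). The gripper opens to 92 mm and grips with 3 to 60 N. Pads are 19 mm wide; open, the fingers measure 130 mm over their backs; the gripper's body (75 mm by 190 mm) begins 47 mm behind the grasp point.
Start: joints at [-1.232, 0.434, 0.025, 1.573, -0.012, 1.134, -0.075], TCP at [0.267, 0.565, 0.246] pointing down, gripper open.
Joint ranges: [-2.62, 2.62], [-0.44, 2.09], [-1.27, 1.32], [0.08, 2.57], [-1.32, 4.46], [0.12, 2], [-2.74, 2.74]. Speed limits (rad/s): [2.22, 2.22, 3.01, 3.01, 3.14, 3.14, 3.14].

## Interface

Orientations are given as a rotation vector (axis times angle).
In Python, from cell import sensors, optics, arm gives the robot as it stands.
- The arm moves only by the tool arm_command, never from a script. Its argument "deltas" is one flat list of numbers, 7 for each row, row after row: the turn, a rotation vector about the world's x, y, z as a fraction of full scale, then the shift along the world's x, y, z as a fraction of full scale, then the finger opening in mm, from 0 to 91.8. In form: [wx, wy, wz, dx, dy, dz, fingers, wx, wy, wz, dx, dy, dz, fingers, ...]. A call has 1 to 20 rows; each row is the pose to reach, as a shift and turn from the pose commanded when the call began; what a row does not reach only later rows make up. Full scale, the value 1, is 1 m for a shift and 90 degrees for a turn. A row lasts 1/10 s, in which the tool goes at most 50 mm and 8.59 degrees, less where a joint would pass 70% of its speed; a pose out of reach is approached as far as the arm can. A call with a number of a shift or a turn outside -1 to 1 is refused whole. A call with a gripper value outside its range is refused whole. The fingers move at their own pace and stop on an object; "force" is the grip in N (left out, the last holds). Time passes only in rows, so rows that repeat a pose let the fingers close. It gives the time, the measured TCP pose, the force, the opening and the grip force at its end, in the units of the state.
- sensors.observe(): the state, without advancing time (a new reading comes with each control period).
- optics.get_image(name): name is "scene" or "top" or "wrist"; returns the picture (420x560x3 uint8, blue, green, red); there is no depth.
- optics.calibration(name): a dict with "camera_matrix" (3x3 intrinsics, pixels), "rvec" (rotation vector, rad) and "tvec" (3), from world to camera coordinates, as OpenCV has them. Camera axes: x right, y down, z forward; pixel columns grow to the right and rows downward; lengths in m; the calibration is good to about 2 mm. The wrist camera is an equidistant fisheye: a pixel r from the principal point sees the ray r / f radians off the axis. A picture is of the moment at which its call begins: read the wrist's pose just before it. calibration takes no time and is no camera call; for the wrist camera it gives the pose at the moment of the call.
- arm.sign_off(): hands the job in; it is judged then, once.
The state is a dict: "clock": time; "joints": joint angles; "dq": joint speeds; "joint_efforts": joint torques, N m; "position": TCP position; "ee_rot": TCP orientation; "force": force on the tool from outside, world axes, zero at the start; "ft_torque": the same for the moment, N m; "width": opening from 0.0 (shut) to 1.0 (fully open); "gripper_force": force on a finger pad.
Only numpy, scipy, OpenCV 4.12 (cv2) and the standard library are available. Lean on these libraries where they do the work, as an engineer would, in place of code of your own. Each camera call takes 0.05 s, during which the arm holds its last target. There are 200 camera calls.

## Working session

There is one attempt and no reset: what is moved stays moved. The work goes in short steps, Python scripts to look and compute and a tool call to move; the robot and the scene stay as the last step left them, time stands still between calls to the robot, and variables do not carry over. Pictures are saved under pics/ and viewed, at most 10 in all, crops included, and the job is handed in when it is done.

Besides the shell and the picture viewer there is one more tool, called after "Emit:" by a JSON object that holds its "name" and its "arguments". arm_command: Moves the arm, as the interface text tells. Its arguments: {"type":"object","properties":{"deltas":{"type":"array","items":{"type":"number"}},"force":{"type":"number"}},"required":["deltas"]}

```bash
mkdir -p pics; cat > h.py <<'E'
import numpy as np, cv2
from cell import sensors, optics, arm
def grab(n,f):
    c=optics.calibration(n); im=optics.get_image(n); cv2.imwrite('pics/'+f+'.png',im); np.save('pics/'+f+'.npy',np.array([c['camera_matrix'],],float)); 
    import pickle; pickle.dump(c,open('pics/'+f+'.pkl','wb')); return im,c
def load(f):
    import pickle; return pickle.load(open('pics/'+f+'.pkl','rb'))
def ray(c,u,v,fish=False):
    K=np.array(c['camera_matrix'],float);R=cv2.Rodrigues(np.array(c['rvec'],float))[0];t=np.array(c['tvec'],float).ravel()
    a=np.array([(u-K[0,2])/K[0,0],(v-K[1,2])/K[1,1]])
    if fish:
        r=np.linalg.norm(a)+1e-12; d=np.r_[a/r*np.sin(r),np.cos(r)]
    else: d=np.r_[a,1]
    return -R.T@t, R.T@d
def at(c,u,v,z,fish=False):
    o,d=ray(c,u,v,fish); return (o+d*(z-o[2])/d[2]).round(4)
def proj(c,p,fish=False):
    K=np.array(c['camera_matrix'],float);R=cv2.Rodrigues(np.array(c['rvec'],float))[0];t=np.array(c['tvec'],float).ravel()
    q=R@np.array(p)+t
    if fish:
        r=np.hypot(q[0],q[1]);th=np.arctan2(r,q[2]);a=q[:2]/r*th
    else: a=q[:2]/q[2]
    return (K[:2,:2]@a+K[:2,2]).round(1)
E
python3 - <<'E'
from h import *
print(sensors.observe(), arm.nose_length)
ims=[grab(n,n+'0') for n in('top','scene','wrist')]
for i,c in ims: print(c)
cv2.imwrite('pics/top0b.png',cv2.resize(ims[0][0],(800,600),interpolation=cv2.INTER_CUBIC))
E
```

```text
{'clock': 0.0, 'joints': array([-1.23161335,  0.43523861,  0.02499769,  1.57410368, -0.01160405,
        1.13397682, -0.07508673]), 'dq': array([-0.00226097, -0.00068323,  0.00030399, -0.00131773,  0.00080284,
       -0.00041641, -0.00198693]), 'joint_efforts': array([ 4.98838654e-04, -6.67847514e+01,  9.85354856e-01, -3.14465046e+01,
       -6.05908153e-02,  4.24594141e-02,  1.41955184e-04]), 'position': array([0.26707631, 0.56453264, 0.24493297]), 'ee_rot': array([-6.88401667e-01, -3.06503798e+00,  2.46420000e-03]), 'force': array([0.02343527, 0.33055177, 0.64418022]), 'ft_torque': array([-0.00636556, -0.03657837, -0.031318  ]), 'gripper_force': 0.0, 'width': 0.9982520671307057} 0.019
{'camera_matrix': array([[499.81295157,   0.        , 278.5637917 ],
       [  0.        , 499.81295157, 198.57335192],
       [  0.        ,   0.        ,   1.        ]]), 'rvec': array([ 2.14131392, -2.19191389,  0.09829041]), 'tvec': array([0.09277425, 0.54075002, 1.51341551])}
{'camera_matrix': array([[449.6425163 ,   0.        , 287.56835907],
       [  0.        , 449.6425163 , 210.90168901],
       [  0.        ,   0.        ,   1.        ]]), 'rvec': array([ 2.1132687 ,  0.91069704, -0.45956886]), 'tvec': array([-0.45549241, -0.16229291,  1.5555019 ])}
{'camera_matrix': array([[325.1922621 ,   0.        , 277.30611477],
       [  0.        , 325.1922621 , 206.10660488],
       [  0.        ,   0.        ,   1.        ]]), 'rvec': array([-2.4548514 , -1.55444867, -0.20974106]), 'tvec': array([-0.62354281, -0.03391446,  0.38957234])}
```

View pics/top0b.png

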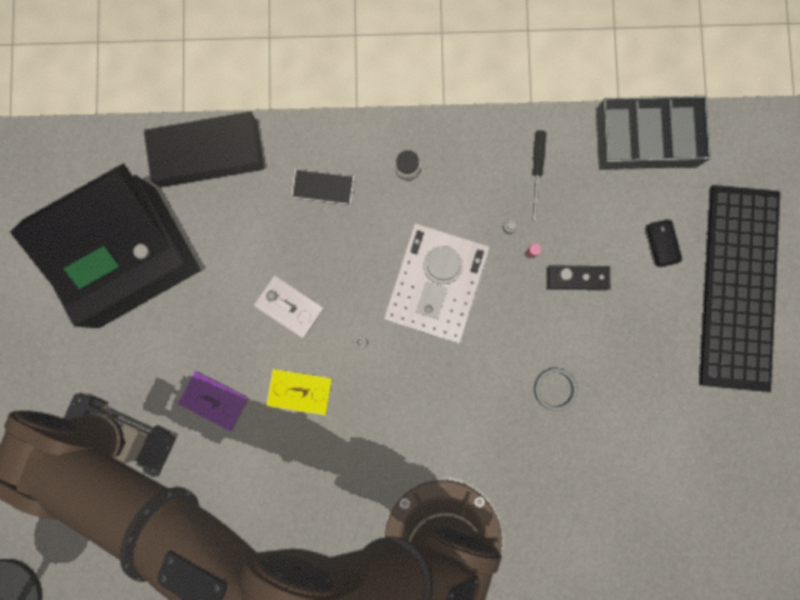

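View pics/scene0.png

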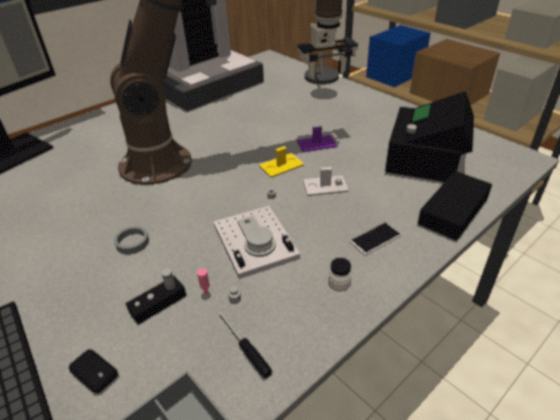

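The pictures show the white tray at about (289,305) in the enlarged top view with the ball at its left end, the fixture at (437,283), the holder at (578,277) with its knob at (566,274), and the pink, purple and yellow decoys. I'll enlarge the middle for finer readings.

```bash
python3 - <<'E'
from h import *
im=cv2.imread('pics/top0.png')
cv2.imwrite('pics/c1.png',cv2.resize(im[150:250,172:432],None,fx=3,fy=3,interpolation=cv2.INTER_CUBIC))
E
```

```text
(no output)
```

View pics/c1.png

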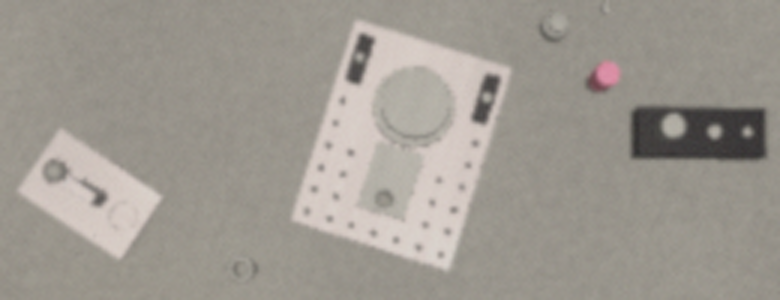

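The crop shows the knob at (674,126), the hole at (384,198), the platen at (415,102), the ball at (54,171) and the empty pocket at (124,215).

```bash
python3 - <<'E'
from h import *
c=load('top0')
P=lambda u,v,z: at(c,172+u/3,150+v/3,z)
k=P(674,126,.084);h=P(384,198,.03);p=P(415,102,.06)
print('knob',k,'hole',h,'platen',p,np.linalg.norm((p-h)[:2]))
pc=np.array([P(*q,.02) for q in((357,20),(511,67),(450,270),(292,221))]);m=pc.mean(0)
x=(pc[0]+pc[1]-pc[2]-pc[3]);x/=np.linalg.norm(x);print('plate mid',m,'yaw',np.arctan2(x[1],x[0]),'platen',m+.04*x,'hole',m-.06*x,np.linalg.norm(pc-np.roll(pc,1,0),axis=1))
tc=np.array([P(*q,.008) for q in((61,129),(161,197),(122,259),(18,191))]);m=tc.mean(0)
b=P(54,171,.016);tw=P(124,215,.008);print('ball',b,'twin',tw)
x=tc[0]+tc[3]-tc[1]-tc[2];print('tray',m,'yaw',np.arctan2(x[1],x[0]),np.arctan2(*(b-tw)[[1,0]]),(b+tw)/2,np.linalg.norm(tc-np.roll(tc,1,0),axis=1))
hc=np.array([P(*q,.034) for q in((633,108),(765,108),(765,158),(633,158))]);x=hc[0]+hc[3]-hc[1]-hc[2];y=np.arctan2(x[1],x[0]);print('holder',hc.mean(0),'yyaw',y,hc.mean(0)+.04*x/np.linalg.norm(x),np.linalg.norm(hc-np.roll(hc,1,0),axis=1))
from scipy.spatial.transform import Rotation as R
print(R.from_rotvec(sensors.observe()['ee_rot']).as_matrix().round(3))
print(at(c,534/1.4286,249/1.4286,.05))
E
```

```text
knob [ 0.5484 -0.2709  0.084 ] hole [0.4873 0.0156 0.03  ] platen [ 0.5815 -0.0171  0.06  ] 0.09971424171100135
plate mid [ 0.54345 -0.00535  0.02   ] yaw -0.32880790518103375 platen [ 0.58130712 -0.0182666   0.02      ] hole [0.48666432 0.0140249  0.02      ] [0.21966943 0.1669375  0.2194623  0.16940357]
ball [0.5241 0.3557 0.016 ] twin [0.4773 0.2848 0.008 ]
tray [0.500125 0.31945  0.008   ] yaw 0.9638974845273548 0.9873643737563886 [0.5007  0.32025 0.012  ] [0.07810717 0.1269429  0.07544322 0.12994326]
holder [ 0.54595 -0.3075   0.034  ] yyaw 1.5470089928358608 [ 0.5469014  -0.26751132  0.034     ] [0.05135153 0.13473801 0.051371   0.13433812]
[[-0.904  0.428 -0.   ]
 [ 0.428  0.904 -0.001]
 [-0.    -0.001 -1.   ]]
[ 0.6079 -0.2117  0.05  ]
```

All distances match the given sizes: 100 mm hole to platen, plus the plate, tray and holder sizes. Moving above the pin with the tool's y along world x.

Emit:
{"name": "arm_command", "arguments": {"deltas": [-0.0,0,-0.18,0.07,-0.2,0,60,0,0,-0.36,0.14,-0.417,-0.02,60,0,0,-0.719,0.281,-0.834,-0.045,60,0,0,-0.719,0.281,-0.834,-0.045,60,0,0,-0.719,0.281,-0.834,-0.045,60,0,0,-0.719,0.281,-0.834,-0.045,60,0,0,-0.719,0.281,-0.834,-0.045,60,0,0,-0.719,0.281,-0.834,-0.045,60,0,0,-0.719,0.281,-0.834,-0.045,60,0,0,-0.719,0.281,-0.834,-0.045,60,0,0,-0.719,0.281,-0.834,-0.045,60,0,0,-0.719,0.281,-0.834,-0.045,60,0,0,-0.719,0.281,-0.834,-0.045,60,0,0,-0.719,0.281,-0.834,-0.045,60,0,0,-0.719,0.281,-0.834,-0.045,60,0,0,-0.719,0.281,-0.834,-0.045,60,0,0,-0.719,0.281,-0.834,-0.045,60,0,0,-0.719,0.281,-0.834,-0.045,60,0,0,-0.719,0.281,-0.834,-0.045,60,0,0,-0.719,0.281,-0.834,-0.045,60], "force": 25}}

```text
clock: 2.15
position: [0.5478, -0.2696, 0.2001]
ee_rot: [-2.223, -2.218, 0.001]
force: [0.1, 0.1, -0.5]
width: 0.654
gripper_force: 0.0
```

```bash
python3 - <<'E'
from h import *
im,c=grab('wrist','w1')
g=np.array([.548,-.27,.084]);uv=proj(c,g,True);print(uv)
u,v=[int(x) for x in uv]
print(sensors.observe()['position'])
cv2.imwrite('pics/w1b.png',cv2.resize(im,(800,600),interpolation=cv2.INTER_CUBIC))
E
```

```text
[277.5 207. ]
[ 0.54799177 -0.26831117  0.20024995]
```

View pics/w1b.png

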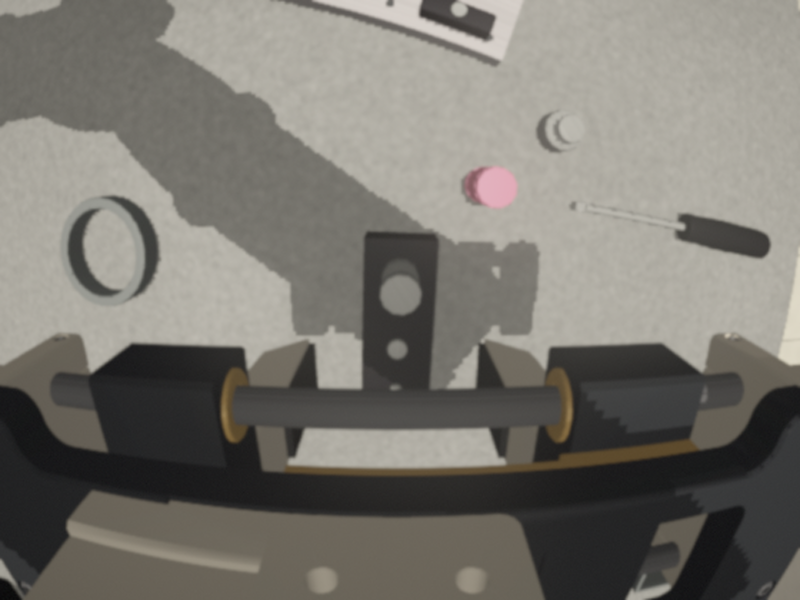

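The knob appears at (400,295) in the enlarged wrist view, against a predicted (396,296), so I shift about 1 mm in x. Now descend and close.

Emit:
{"name": "arm_command", "arguments": {"deltas": [0,0,0,0.001,0,-0.04,60,0,0,0,0.001,0,-0.08,60,0,0,0,0.001,0,-0.11,60,0,0,0,0.001,0,-0.125,60,0,0,0,0.001,0,-0.134,60,0,0,0,0.001,0,-0.134,60,0,0,0,0.001,0,-0.134,60,0,0,0,0.001,0,-0.134,10,0,0,0,0.001,0,-0.134,10,0,0,0,0.001,0,-0.134,10,0,0,0,0.001,0,-0.134,10,0,0,0,0.001,0,-0.134,10,0,0,0,0.001,0,-0.134,10,0,0,0,0.001,0,-0.134,10], "force": 25}}

```text
clock: 3.6
position: [0.5494, -0.2691, 0.0669]
ee_rot: [2.222, 2.221, 0.0]
force: [-0.5, -0.4, 1.6]
width: 0.259
gripper_force: 25.0
```

Emit:
{"name": "arm_command", "arguments": {"deltas": [0,0,0,0,0,0.02,10,0,0,0,0,0,0.05,10,0,0,0,0,0,0.08,10,0,0,0,0,0.01,0.1,10,0,0,0,-0.01,0.03,0.1,10,0,0,0,-0.02,0.06,0.1,10,0,0,0,-0.03,0.09,0.1,10,0,0,0,-0.04,0.12,0.1,10,0,0,0,-0.05,0.15,0.1,10,0,0,0,-0.06,0.17,0.1,10,0,0,0,-0.06,0.18,0.1,10,0,0,0,-0.06,0.18,0.1,10,0,0,0,-0.06,0.18,0.1,10]}}

```text
clock: 4.9
position: [0.4898, -0.0899, 0.1669]
ee_rot: [2.222, 2.22, -0.0]
force: [-0.4, 0.2, -1.4]
width: 0.259
gripper_force: 25.0
```

```bash
python3 - <<'E'
from h import *
im,c=grab('wrist','w2')
print(sensors.observe()['position'],sensors.observe()['width'],[proj(c,q,True) for q in((.487,.015,.03),(.5815,-.0175,.06))])
cv2.imwrite('pics/w2b.png',cv2.resize(im[0:300],(800,428),interpolation=cv2.INTER_CUBIC))
E
```

```text
[ 0.48976525 -0.09027493  0.16688333] 0.259639425700839 [array([273.4,  78.3]), array([394.5, 119.9])]
```

View pics/w2b.png

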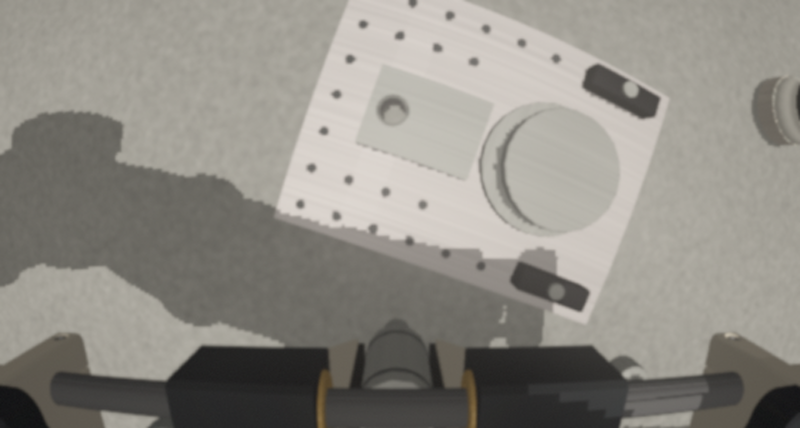

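The view shows the hole mouth at (392,110) and the platen's face at about (561,169), with the shank visible between the fingers at about (397,350).

```bash
python3 - <<'E'
from h import *
c=load('w2');s=1/1.42857
print(at(c,392*s,110*s,.03,True),at(c,561*s,169*s,.06,True))
E
```

```text
[0.4878 0.0161 0.03  ] [ 0.58   -0.0163  0.06  ]
```

Emit:
{"name": "arm_command", "arguments": {"deltas": [0,0,0,0,0.03,0,10,0,0,0,-0.001,0.06,0,10,0,0,0,-0.002,0.085,-0.01,10,0,0,0,-0.002,0.1,-0.03,10,0,0,0,-0.002,0.106,-0.055,10,0,0,0,-0.002,0.106,-0.067,10,0,0,0,-0.002,0.106,-0.07,10,0,0,0,-0.002,0.106,-0.07,10,0,0,0,-0.002,0.106,-0.073,10,0,0,0,-0.002,0.106,-0.076,10,0,0,0,-0.002,0.106,-0.079,10,0,0,0,-0.002,0.106,-0.082,10,0,0,0,-0.002,0.106,-0.082,10]}}

```text
clock: 6.25
position: [0.4871, 0.017, 0.0845]
ee_rot: [-2.222, -2.221, 0.001]
force: [-0.4, 0.9, -1.7]
width: 0.254
gripper_force: 25.0
```

It's about 8 mm into the hole with no contact force, so I continue down.

Emit:
{"name": "arm_command", "arguments": {"deltas": [0,0,0,0,0,-0.004,10,0,0,0,0,0,-0.008,10,0,0,0,0,0,-0.012,10,0,0,0,0,0,-0.016,10,0,0,0,0,0,-0.019,10,0,0,0,0,0,-0.021,10,0,0,0,0,0,-0.022,10,0,0,0,0,0,-0.022,10]}}

```text
clock: 7.05
position: [0.4872, 0.017, 0.0628]
ee_rot: [-2.222, -2.221, -0.0]
force: [-0.2, 0.5, -1.2]
width: 0.254
gripper_force: 25.0
```

Emit:
{"name": "arm_command", "arguments": {"deltas": [0,0,0,0,0,-0.001,10,0,0,0,0,0,-0.002,10,0,0,0,0,0,-0.002,10]}}

```text
clock: 7.35
position: [0.4874, 0.0169, 0.0623]
ee_rot: [-2.222, -2.22, -0.002]
force: [-7.9, -0.9, 29.2]
width: 0.258
gripper_force: 25.0
```

Seated: 29 N on the shoulder. Release, rise and go over the tray.

Emit:
{"name": "arm_command", "arguments": {"deltas": [0,0,0,0,0,0.002,10,0,0,0,0,0,0.002,60,0,0,0,0,0,0.002,60,0,0,0,0,0,0.002,60,0,0,0,0,0,0.002,60,0,0,0,0,0,0.002,60,0,0,0,0,0,0.03,60,0,0,0,0,0,0.07,60,0,0,0,0,0,0.11,60,0,0,-0.08,0.002,0.03,0.14,60,0,0,-0.16,0.004,0.07,0.14,60,0,0,-0.24,0.006,0.11,0.14,60,0,0,-0.32,0.008,0.15,0.14,60,0,0,-0.379,0.01,0.19,0.14,60,0,0,-0.379,0.011,0.23,0.14,60,0,0,-0.379,0.013,0.27,0.14,60,0,0,-0.379,0.013,0.303,0.14,60,0,0,-0.379,0.013,0.303,0.14,60,0,0,-0.379,0.013,0.303,0.14,60,0,0,-0.379,0.013,0.303,0.14,60]}}

```text
clock: 9.35
position: [0.5004, 0.3185, 0.2007]
ee_rot: [2.776, 1.469, -0.001]
force: [0.4, -0.4, -0.1]
width: 0.651
gripper_force: 0.0
```

```bash
python3 - <<'E'
from h import *
im,c=grab('wrist','w3');t,ct=grab('scene','s3')
print(sensors.observe()['position'],[proj(c,q,True) for q in((.5,.32,.07),(.524,.3556,.016))], proj(ct,(.4874,.0165,.055)))
u,v=proj(ct,(.4874,.0165,.055)).astype(int)
a=cv2.resize(t[v-50:v+50,u-50:u+80],(520,400),interpolation=cv2.INTER_CUBIC)
b=cv2.resize(im[60:320,130:430],None,fx=1.5,fy=1.5,interpolation=cv2.INTER_CUBIC)
o=np.zeros((400,800,3),np.uint8);o[:400,:350]=cv2.resize(a,(520,400))[:,85:435];o[:390,350:800]=b
cv2.imwrite('pics/m3.png',o)
E
```

```text
[0.50057643 0.31847439 0.20093382] [array([275.1, 201. ]), array([275.2, 145.5])] [246.5 214.3]
```

View pics/m3.png

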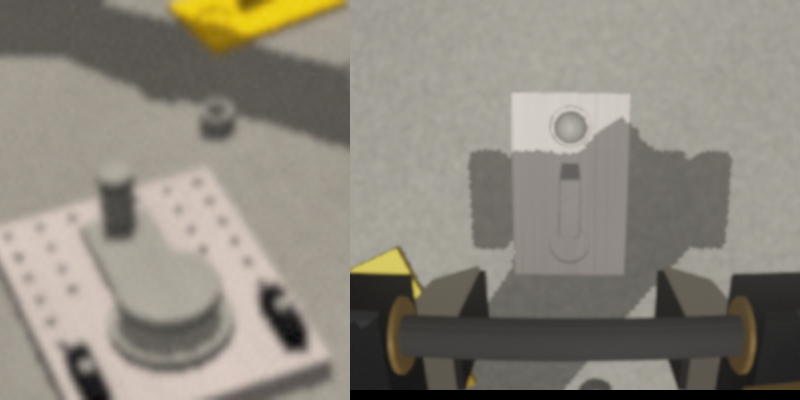

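The pin stands upright with its shoulder on the flange. The handle is at crop (570,208) and the ball at (570,127), about 1 mm from prediction, with the edges parallel to the tool. Descend and grip.

Emit:
{"name": "arm_command", "arguments": {"deltas": [0,0,0,0.001,0.002,-0.03,60,0,0,0,0.001,0.002,-0.07,60,0,0,0,0.001,0.002,-0.1,60,0,0,0,0.001,0.002,-0.125,60,0,0,0,0.001,0.002,-0.14,60,0,0,0,0.001,0.002,-0.152,60,0,0,0,0.001,0.002,-0.158,60,0,0,0,0.001,0.002,-0.159,60,0,0,0,0.001,0.002,-0.159,30,0,0,0,0.001,0.002,-0.159,20,0,0,0,0.001,0.002,-0.159,18,0,0,0,0.001,0.002,-0.159,16,0,0,0,0.001,0.002,-0.159,13,0,0,0,0.001,0.002,-0.159,10,0,0,0,0.001,0.002,-0.159,5,0,0,0,0.001,0.002,-0.159,5,0,0,0,0.001,0.002,-0.159,5,0,0,0,0.001,0.002,-0.159,5], "force": 40}}

```text
clock: 11.25
position: [0.5013, 0.322, 0.0418]
ee_rot: [2.776, 1.471, 0.0]
force: [-0.2, -0.0, 0.7]
width: 0.127
gripper_force: 40.0
```

Emit:
{"name": "arm_command", "arguments": {"deltas": [0,0,0,0,0,0.001,5,0,0,0,0,0,0.003,5,0,0,0,0,0,0.006,5,0,0,0,0,0,0.011,5,0,0,0,0,0,0.017,5,0,0,0,0,0,0.024,5,0,0,0,0,0,0.032,5,0,0,0,0,0,0.04,5,0,0,0,0,0,0.048,5,0,0,0,0,0,0.056,5,0,0,0,0,0,0.064,5,0,0,0,0,0,0.072,5,0,0,0,0,0,0.08,5,0,0,0,0,0,0.087,5,0,0,0,0,0,0.093,5,0,0,0,0,0,0.098,5,0,0,0,0,0,0.102,5,0,0,0,0,0,0.104,5,0,0,0,0,0,0.105,5,0,0,0,0,0,0.105,5]}}

```text
clock: 13.25
position: [0.5012, 0.322, 0.1467]
ee_rot: [2.776, 1.472, -0.0]
force: [-0.5, -0.9, -2.7]
width: 0.129
gripper_force: 40.0
```

```bash
python3 - <<'E'
from h import *
im,c=grab('wrist','w4');t,ct=grab('scene','s4')
print(sensors.observe()['position'],sensors.observe()['force'])
u,v=proj(ct,(.5,.32,.12)).astype(int)
a=cv2.resize(t[v-40:v+40,u-40:u+40],(400,400),interpolation=cv2.INTER_CUBIC)
b=cv2.resize(im[60:320,150:410],(400,400),interpolation=cv2.INTER_CUBIC)
cv2.imwrite('pics/m4.png',np.hstack([a,b]))
E
```

```text
[0.50112409 0.32192427 0.14651384] [ 0.70331055 -0.61775575 -2.76713871]
```

View pics/m4.png

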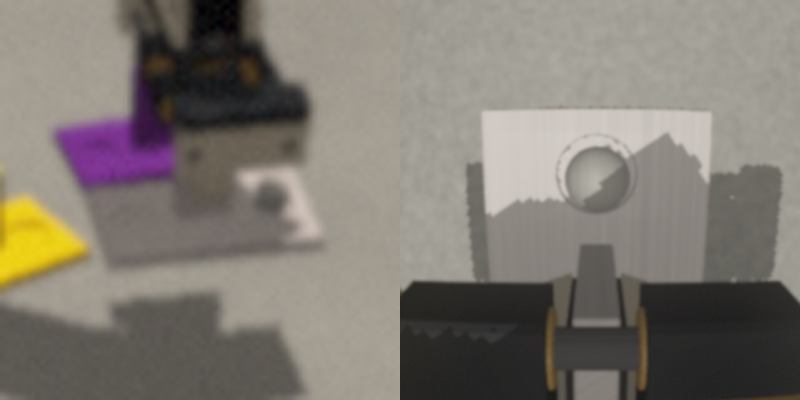

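The ball sits in its pocket at (600,180) and the tray hangs level. Carry it smoothly to the platen.

Emit:
{"name": "arm_command", "arguments": {"deltas": [0,0,0,0.0002,-0.001,0,5,0,0,0,0.001,-0.004,0,5,0,0,0,0.002,-0.009,0,5,0,0,0,0.004,-0.016,0,5,0,0,0,0.006,-0.025,0,5,0,0,0,0.0085,-0.036,0,5,0,0,0,0.0115,-0.049,0,5,0,0,0,0.0145,-0.062,0,5,0,0,0,0.0175,-0.075,0,5,0,0,0,0.021,-0.088,0,5,0,0,0,0.024,-0.101,0,5,0,0,0,0.027,-0.114,0,5,0,0,0,0.03,-0.127,0,5,0,0,0,0.033,-0.14,0,5,0,0,0,0.036,-0.153,0,5,0,0,0,0.039,-0.166,0,5,0,0,0,0.042,-0.179,0,5,0,0,0,0.045,-0.192,0,5,0,0,0,0.048,-0.205,0,5,0,0,0,0.0515,-0.218,0,5]}}

```text
clock: 15.35
position: [0.553, 0.1029, 0.1467]
ee_rot: [-2.776, -1.472, 0.0]
force: [-0.5, 0.1, -3.3]
width: 0.132
gripper_force: 40.0
```

Emit:
{"name": "arm_command", "arguments": {"deltas": [0,0,0,0.003,-0.013,0,5,0,0,0,0.006,-0.026,0,5,0,0,0,0.009,-0.039,0,5,0,0,0,0.012,-0.052,0,5,0,0,0,0.015,-0.065,0,5,0,0,0,0.0185,-0.078,0,5,0,0,0,0.0215,-0.09,0,5,0,0,0,0.0235,-0.1,0,5,0,0,0,0.0255,-0.108,0,5,0,0,0,0.027,-0.114,0,5,0,0,0,0.028,-0.118,0,5,0,0,0,0.0285,-0.12,-0.001,5,0,0,0,0.0285,-0.121,-0.002,5,0,0,0,0.0285,-0.121,-0.003,5,0,0,0,0.0285,-0.121,-0.004,5,0,0,0,0.0285,-0.121,-0.004,5,0,0,0,0.0285,-0.121,-0.004,5,0,0,0,0.0285,-0.121,-0.004,5,0,0,0,0.0285,-0.121,-0.004,5,0,0,0,0.0285,-0.121,-0.004,5]}}

```text
clock: 17.35
position: [0.5813, -0.017, 0.1428]
ee_rot: [2.776, 1.471, 0.0]
force: [0.3, -0.3, -2.8]
width: 0.128
gripper_force: 40.0
```

```bash
python3 - <<'E'
from h import *
im,c=grab('wrist','w5');t,ct=grab('scene','s5')
s=sensors.observe();print(s['position'],s['force'],s['gripper_force'],abs(s['dq']).max())
u,v=proj(ct,(.56,-.01,.08)).astype(int)
a=cv2.resize(t[v-60:v+60,u-60:u+60],(400,400),interpolation=cv2.INTER_CUBIC)
b=cv2.resize(im[60:320,150:410],(400,400),interpolation=cv2.INTER_CUBIC)
cv2.imwrite('pics/m5.png',np.hstack([a,b]))
E
```

```text
[ 0.58127207 -0.0169912   0.14276523] [-0.09695254 -1.07617307 -2.67420954] 39.97238337993622 0.001762915971572204
```

View pics/m5.png

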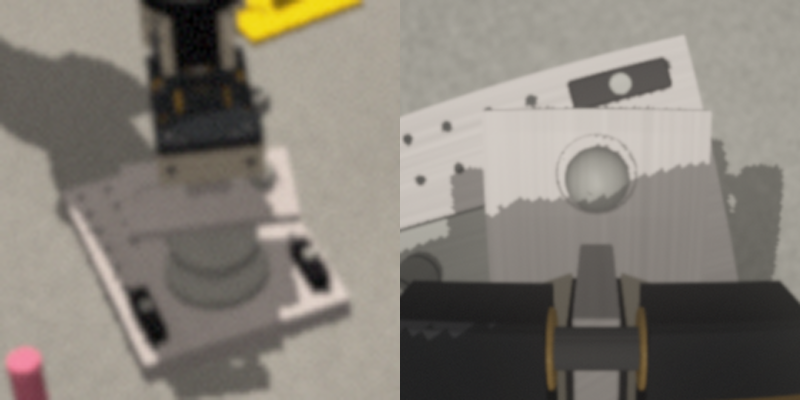

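The tray is level over the platen with the ball at (598,180) in its pocket, the knob visible at the lower left (420,270) clear of the tray, and the arm still. Handing in.

```bash
python3 -c "
from cell import arm
print(arm.sign_off())"
```

```text
the job is handed in; nothing more can be done
None
```

The pin is fully home in the flange and released, and the tray is held level and still about 41 mm over the platen with the ball in its pocket; the job was handed in at about 17.5 s, with no verdict returned.

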